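# Slide a blank under the bridge of a marking stand and press the punch

## Task

With the fingertips only, push the flat copper plate along the bench and under the low bridge of the marking stand until its leading edge sits flush against the stop bar behind the bridge. Then press the punch on top of the bridge down onto the plate as far as it goes and let it spring back up. Keep the plate flat on the bench all the time, never lifting or tipping it, and leave the plate home and the things standing around where they are.

Things in the scene. Friction and masses are not known exactly. Their poses are not given: they have to be found in the camera images.
- plate: loose flat dull copper plate, 0.35 to 0.65 kg, 90 mm wide (own x), 120 mm long (own y), 8 mm thick, lying to the left of the stand (+y), too wide to grip; origin at the centre of its underside; its -y end leads. It lies right of a hanger rod that runs level along x at y = 0.36 to 0.42 m, z = 0.46 to 0.50 m, x = 0.23 to 1.04 m: lift a tool that starts left of the rod over it
- stand: the fixed marking stand; origin on the bench under the centre of bridge and punch. The plate travels along the stand's own -y. Bridge: 126 mm in x, 36 mm in y, underside 11 mm above the bench, top 27 mm. Under its ends two side rails, 11 mm high, inner faces at x = -49 and +49 mm, from y = -42 to +18 mm
- stop_face (a point): foot of the middle of the stop bar's face, at y = -32 mm of the stand; the bar is 14 mm high, parallel to the stand's x. With the plate home, its centre is at x = 0, y = +28 mm of the stand, its long axis along the stand's y, and its trailing edge sticks out to y = +88 mm
- mouth (a point): on the bench, middle of the open mouth of the stand, at y = +60 mm: here two flared lead-in guides, 11 mm high, are about 130 mm apart inside and about 145 mm over all; they narrow to the rails' 98 mm at y = +18 mm
- punch (a joint): travel of the spring-loaded punch, m: 0 up, grows as it is pressed down; meets the plate at about 0.008 (0.010 is its limit without a plate). Spring: about 1 N to start, about 4.3 N at 0.008; springs back when released
- punch_top (a point): centre of the top of the punch's round steel head (30 mm across), 59 mm above the bench when up, over the bridge's centre; the gap under the head to the guide bush (22 mm across, top at 35 mm) is 10 mm
- punch_block: brass block beside the stand, a 30 x 30 x 22 mm bystander; origin at the centre of its underside
- eye_loupe: black eye loupe beside the stand, 28 mm across, 21 mm high, a bystander; origin at the centre of its underside
- jar: glass jar with a brass-coloured lid, 45 mm across, 53 mm high, a bystander at the back; origin at the centre of its underside
- bur_cup: small paper cup of burs, 31 mm across, 50 mm high, a bystander at the back; origin at the centre of its underside
- tape: roll of masking tape lying flat, 48 mm across, 12 mm high, a bystander near the front edge of the bench; origin at the centre of its underside

How it is judged (in metres and radians):
On the way, in this order (a step that is already met when the one before it is completed fails the run):
1. the plate is home under the bridge, flush against the stop bar, with the punch still up (y of plate in the frame of stand between 0.023 and 0.0315 m and x of plate in the frame of stand between -0.006 and 0.006 m and angle between the y axis of plate and the y axis of stand, either way round below 0.06 rad and angle between plate's own z axis and vertical below 0.04 rad and height (world z) of plate below 0.003 m and value of joint punch below 0.002 m), for 0.2 s.
2. the punch is pressed down onto the plate, which is home (y of plate in the frame of stand between 0.023 and 0.0315 m and x of plate in the frame of stand between -0.006 and 0.006 m and angle between the y axis of plate and the y axis of stand, either way round below 0.06 rad and angle between plate's own z axis and vertical below 0.04 rad and height (world z) of plate below 0.003 m and value of joint punch above 0.0065 m), for 0.1 s.
At the end, for the whole second after the job is handed in: the plate lies flat on the bench under the bridge, its leading edge within 3.5 mm of the stop bar, within 6 mm of the stand's centre line and 0.06 rad of square, at rest; the punch is up again (within 2 mm) (all of step 1 and linear speed of plate below 0.01 m/s); the robot touches nothing.
It fails at once if the plate is tipped by more than 0.1 rad (angle between plate's own z axis and vertical above 0.1 rad).
It fails at once if the plate is lifted by more than 5 mm (height (world z) of plate above 0.005 m).
It fails at once if one of the things standing around (block, loupe, jar, cup, tape) is moved more than 25 mm (distance of any of punch_block, eye_loupe, jar, bur_cup, tape from where it was at the start of the episode above 0.025 m).
It also fails if it takes over 56 s, if anything falls off the work surface, if the arm or the gripper's body presses on something with over 40 N, if the wrist force passes 120 N, or if a joint passes its speed limit or range.

## Robot

A 6-joint arm with a two-finger parallel gripper is mounted at the origin on a cart in front of the work surface, level with it; the furniture and walls round the work are solid. World frame = base frame: x ahead of the robot, y to its left, z up, the work surface at z = 0. Lengths are in mm, angles in rad, forces in N, time in s.
With the tool pointing down it reaches from about 350 to 775 mm from the base axis. Payload 7.3 kg.
Tool frame: the origin (TCP) lies midway between the tips of the shut fingers; the grasp point (between the pads) lies 19 mm behind it; x points along the fingers, y is the direction in which the jaws open and shut, and the axes are right-handed (so a half turn about x gives the same grasp; the last joint's range is limited). The gripper opens to 92 mm and grips with 3 to 60 N. Pads are 19 mm wide; open, the fingers measure 130 mm over their backs; the gripper's body (75 mm by 190 mm) begins 47 mm behind the grasp point.
Start: joints at [1.108, 0.342, 1.524, -0, 1.275, -0.146], TCP at [163.537, 498.899, 226.741] pointing down, gripper open.
Joint ranges: [-2.53, 2.53], [-0.77, 2.02], [0.04, 2.7], [-1, 4.14], [0.28, 2.66], [-3.11, 3.11]. Speed limits (rad/s): [2.57, 2.57, 3.14, 3.14, 3.14, 3.14].

## Interface

Orientations are given as [roll, pitch, yaw] about the fixed x, y, z axes, in that order (R = Rz(yaw) Ry(pitch) Rx(roll)).
In Python, from plant import get_obs, capture, close_job gives the robot as it stands. The module is installed in compiled form; this text tells all that it offers.
- The arm moves only by the tool send_rows, never from a script. Its argument "moves" is a list of rows, each a list of 4 numbers: the shift along the tool's x, y, z in mm, then the turn about the tool's x in degrees. In form: [[tx, ty, tz, yaw], ...]. A call has 1 to 8 rows; each row shifts and turns the commanded pose from where the row before left it, along the tool's axes as they then stand; what a row does not reach is not made up. A row lasts 1/8 s, in which the tool goes at most 62.5 mm and 10.7 degrees, less where a joint would pass 70% of its speed; a pose out of reach is approached as far as the arm can. A call with a gripper value outside its range is refused whole. "hand" is the opening, from 0 (shut) to 1 (fully open), set as the call begins (left out, the last holds). The fingers move at their own pace and stop on an object; the grip force is fixed at half the most. Time passes only in rows, so rows that do not move let the fingers close. It gives the time, the measured TCP pose, the force and the opening at its end, in the units of the state.
- get_obs(): the state, without advancing time (a new reading comes with each control period).
- capture(name): name is "scene" or "side" or "wrist"; returns a dict with "image" (384x512x3 uint8, red, green, blue), "K" (3x3 intrinsics, pixels), "position" and "attitude" of the camera in the world; the wrist camera has in their place "mount" (4x4, takes a point from camera to tool coordinates, whose origin is the TCP and whose axes are the tool frame's). Camera axes: x right, y down, z forward; pixel columns grow to the right and rows downward; lengths in mm; the calibration is good to about 2 mm. A picture is of the moment at which its call begins: read the wrist's pose just before it. There is no depth.
- close_job(): hands the job in, once; it reports no verdict.
The state is a dict: "time": time; "joint_positions": joint angles; "dq": joint speeds; "tau": joint torques, N m; "tool_pos": TCP position; "tcp_rot": TCP orientation; "contact_force": force on the tool from outside, world axes, zero at the start; "moment": the same for the moment, N m; "grip_width": finger opening in mm.
Only numpy, scipy, OpenCV 4.12 (cv2) and the standard library are available. Lean on these libraries where they do the work, as an engineer would, in place of code of your own. Each camera call takes 0.05 s, during which the arm holds its last target. There are 200 camera calls.

## Working session

There is one attempt and no reset: what is moved stays moved. The work goes in short steps, Python scripts to look and compute and a tool call to move; the robot and the scene stay as the last step left them, time stands still between calls to the robot, and variables do not carry over. Pictures are saved under pics/ and viewed, about 8 in all and at most 12, crops included, and the job is handed in when it is done.

Besides the shell and the picture viewer there is one more tool, called as name(argument=value, ...), one argument or row to a line, values as JSON. send_rows: Moves the arm, as the interface text tells. Its arguments: {"type":"object","properties":{"moves":{"type":"array","items":{"type":"array","items":{"type":"number"}}},"hand":{"type":"number"}},"required":["moves"]}

```bash
mkdir -p pics
cat > h.py <<'E'
import numpy as np, cv2, json
from plant import get_obs, capture, close_job
from scipy.spatial.transform import Rotation as R
def cap(name,fn):
    o=get_obs(); c=capture(name); im=c["image"]
    cv2.imwrite(f"pics/{fn}.png",cv2.cvtColor(im,cv2.COLOR_RGB2BGR))
    K=np.array(c["K"])
    if name=="wrist":
        T=np.eye(4);T[:3,:3]=R.from_euler('xyz',o["tcp_rot"]).as_matrix();T[:3,3]=o["tool_pos"]
        T=T@np.array(c["mount"]); Rc,p=T[:3,:3],T[:3,3]
    else:
        p=np.array(c["position"]);a=np.array(c["attitude"])
        Rc=a if a.shape==(3,3) else R.from_euler('xyz',a).as_matrix()
    np.savez(f"pics/{fn}.npz",K=K,R=Rc,p=p)
def px2w(fn,uv,z):
    d=np.load(f"pics/{fn}.npz"); uv=np.atleast_2d(uv).astype(float)
    r=(d["R"]@np.linalg.inv(d["K"])@np.c_[uv,np.ones(len(uv))].T).T
    return d["p"]+r*((z-d["p"][2])/r[:,2])[:,None]
def w2px(fn,X):
    d=np.load(f"pics/{fn}.npz"); q=(np.atleast_2d(X)-d["p"])@d["R"]@d["K"].T
    return q[:,:2]/q[:,2:]
E
python3 - <<'E'
from h import *
o=get_obs(); print(o)
for n in("scene","side","wrist"): cap(n,n+"0"); d=np.load(f"pics/{n}0.npz"); print(n,d["p"].round(1),d["R"].round(3).tolist(),d["K"][0])
a=cv2.imread("pics/scene0.png");b=cv2.imread("pics/side0.png")
cv2.imwrite("pics/s2.png",cv2.resize(a,(800,600)))
E
```

```text
{'time': 0.0, 'joint_positions': array([ 1.10802252e+00,  3.42708884e-01,  1.52503455e+00, -2.93139503e-05,
        1.27538137e+00, -1.45993140e-01]), 'dq': array([6.37788887e-05, 4.05839933e-04, 3.13126790e-04, 1.53421518e-03,
       5.79743779e-04, 4.13488516e-04]), 'tau': array([ 1.08077940e-03, -4.31243491e+01, -2.44225556e+01,  7.19528552e-02,
        5.58695546e-02, -1.17869176e-04]), 'tool_pos': array([163.34046665, 498.51057703, 226.04602055]), 'tcp_rot': array([-1.69849635,  1.56926392, -2.01526846]), 'contact_force': array([-0.5849259 ,  0.0763355 ,  0.29184212]), 'moment': array([-0.01184789,  0.0457144 , -0.019566  ]), 'grip_width': 91.82741495711988}
scene [ -43.2 -384.4  699.9] [[0.47, -0.602, 0.646], [-0.882, -0.302, 0.362], [-0.023, -0.74, -0.673]] [496.22133641   0.         254.22403539]
side [365.6 664.6 677.6] [[-0.969, -0.155, 0.191], [-0.246, 0.598, -0.763], [0.004, -0.786, -0.618]] [484.27240714   0.         250.74666917]
wrist [ 91.7 521.3 383.9] [[0.311, 0.913, 0.265], [0.95, -0.299, -0.087], [-0.0, 0.279, -0.96]] [280.02860396   0.         255.95829483]
```

View pics/s2.png

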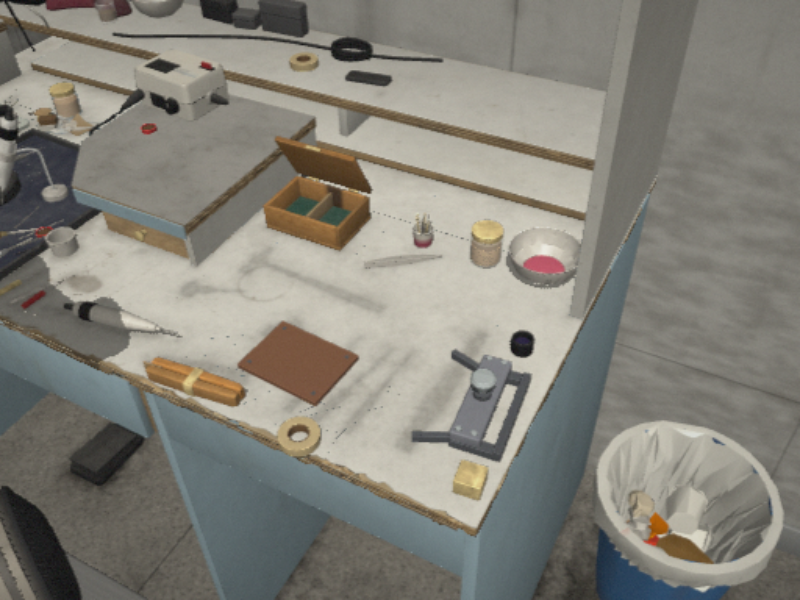

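View pics/side0.png

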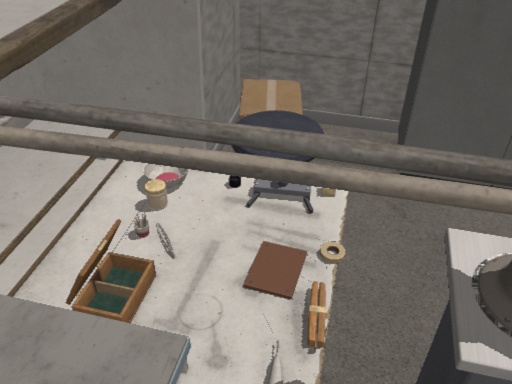

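The scene view shows the plate (800-scale corners about (284,322), (357,357), (318,401), (239,362)) and the stand with its punch head near (484,380). The jar, cup, loupe, block and tape are all clear. Next I'll refine the plate by colour and zoom in on the stand.

Run:
```python
from h import *
for fn in("scene0","side0"):
    im=cv2.imread(f"pics/{fn}.png"); b,g,r=[im[...,i].astype(int) for i in range(3)]
    m=((r-g>25)&(r-b>30)&(r<150)&(abs(g-b)<25)).astype(np.uint8)
    m=cv2.morphologyEx(m,cv2.MORPH_OPEN,np.ones((3,3)))
    n,l,s,c=cv2.connectedComponentsWithStats(m)
    for i in np.argsort(-s[1:,4])[:1]+1:
        q=cv2.minAreaRect(np.argwhere(l==i)[:,::-1].astype(np.float32)); 
        cn=max(cv2.findContours((l==i).astype(np.uint8),0,1)[0],key=cv2.contourArea)
        W=px2w(fn,cn[:,0],8)[:,:2].astype(np.float32)
        print(fn,s[i],q,"world",cv2.minAreaRect(W))
im=cv2.imread("pics/scene0.png")[215:325,250:355]
cv2.imwrite("pics/st.png",cv2.resize(im,None,fx=5.4,fy=5.4,interpolation=cv2.INTER_CUBIC))
```

```text
scene0 [ 153  206   72   53 1995] ((189.46005249023438, 230.52345275878906), (64.30198669433594, 40.22086715698242), 25.90650749206543) world ((468.4764709472656, 45.50462341308594), (120.02739715576172, 92.14842224121094), 86.42818450927734)
side0 [ 245  243   61   54 2178] ((275.0837097167969, 267.6839294433594), (51.3491096496582, 47.85191345214844), 14.826481819152832) world ((471.0865173339844, 46.98174285888672), (118.85137176513672, 89.07318115234375), 86.06522369384766)
```

View pics/st.png

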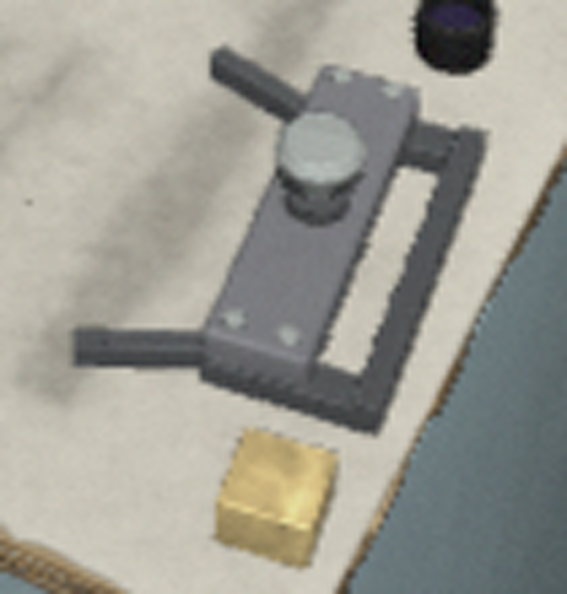

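The crop shows the bridge-top corners at about (325,66), (418,90), (313,362), (205,332), the punch head centre near (320,150), and the guide ends near (225,52) and (78,335).

Run:
```python
from h import *
from scipy.optimize import least_squares
f=lambda p:np.array(p)/5.4+[250,215]-0.4
C=f([(325,66),(418,90),(313,362),(205,332)]); W=px2w("scene0",C,27); print(W.round(1))
print(np.linalg.norm(np.diff(W[:,:2],axis=0),axis=1))
P=px2w("scene0",f([(320,150)]),59); print("punch",P)
M=np.array([[63,18,27],[63,-18,27],[-63,-18,27],[-63,18,27],[0,0,59]],float)
uv=np.r_[C,f([(320,150)])]
def res(v):
    c,s=np.cos(v[2]),np.sin(v[2]); X=M@np.array([[c,s,0],[-s,c,0],[0,0,1]]); X[:,:2]+=v[:2]
    return (w2px("scene0",X)-uv).ravel()
r=least_squares(res,[P[0,0],P[0,1],0]);print(r.x,np.degrees(r.x[2]),r.fun.reshape(-1,2).round(2))
g=px2w("scene0",f([(225,52),(78,335)]),11);print("guides",g)
k=px2w("scene0",f([(290,455),(455,15)]),22);print("block,loupe",k)
k=px2w("scene0",[[300*.64,430*.64]],12);print("tape",k)
```

```text
[[ 563.  -160.9   27. ]
 [ 566.9 -193.6   27. ]
 [ 444.9 -207.8   27. ]
 [ 440.2 -173.1   27. ]]
[ 32.98516019 122.85140769  35.08548357]
punch [[ 499.53572362 -184.73815324   59.        ]]
[ 5.03154823e+02 -1.83939921e+02  1.09900500e-01] 6.2968348261177995 [[-0.7  -0.58]
 [ 0.82 -0.07]
 [-0.06  1.22]
 [-0.47  0.67]
 [ 0.41 -1.56]]
guides [[ 567.74823737 -121.20598022   11.        ]
 [ 432.08232134 -132.23811183   11.        ]]
block,loupe [[ 413.2565639  -214.29387952   22.        ]
 [ 611.09767001 -190.29326979   22.        ]]
tape [[377.03261241 -19.19198215  12.        ]]
```

Estimates so far: plate at (470,46) with yaw about −3.8°, stand at (503,−184) with yaw about +6.3°. Pushing along the stand axis while turning +10° should do it. I'll lift over the rod first.

Run:
```python
from h import *
o=get_obs(); print(R.from_euler('xyz',o["tcp_rot"]).as_matrix().round(3))
print(np.array(capture("wrist")["mount"]).round(3))
```

```text
[[-0.001  0.311  0.95 ]
 [-0.001  0.95  -0.311]
 [-1.    -0.001 -0.   ]]
[[-1.00000e-03 -2.80000e-01  9.60000e-01 -1.57786e+02]
 [ 1.00000e+00  0.00000e+00  1.00000e-03 -9.45000e-01]
 [-1.00000e-03  9.60000e-01  2.80000e-01 -7.52660e+01]
 [ 0.00000e+00  0.00000e+00  0.00000e+00  1.00000e+00]]
```

send_rows(
  moves=[
    [-60,0,0,0],
    [-60,0,0,0],
    [-60,0,0,0],
    [-60,0,0,0],
    [-60,0,0,0],
    [-40,0,0,0],
    [0,0,0,0],
  ],
)

```text
time: 1.08
tool_pos: [163.7, 499.2, 569.5]
tcp_rot: [1.432, 1.564, 1.115]
contact_force: [0.0, 1.1, 0.7]
grip_width: 91.7
```

send_rows(
  moves=[
    [0,-24,49,0],
    [0,-24,49,0],
    [0,-24,49,0],
    [0,-24,49,0],
    [0,-24,49,0],
    [0,-24,49,0],
    [0,0,0,0],
  ],
  hand=0.5,
)

```text
time: 1.95
tool_pos: [400.4, 268.1, 564.4]
tcp_rot: [-2.281, 1.566, -2.604]
contact_force: [-0.8, 0.5, -0.3]
grip_width: 46.3
```

send_rows(
  moves=[
    [0,0,0,9.5],
    [0,0,0,9.5],
    [0,0,0,9.5],
    [0,0,0,9.5],
    [0,0,0,9.5],
    [0,0,0,9.5],
    [0,0,0,9.5],
    [0,0,0,9.2],
  ],
)

```text
time: 2.95
tool_pos: [397.2, 271.3, 566.0]
tcp_rot: [-1.256, 1.569, -2.898]
contact_force: [-0.4, 0.2, -0.5]
grip_width: 46.0
```

send_rows(
  moves=[
    [0,25,50,0],
    [10,25,55,0],
    [50,25,30,0],
    [50,22,30,0],
    [50,0,20,0],
    [50,0,20,0],
    [55,0,0,0],
    [55,0,0,0],
  ],
)

```text
time: 3.95
tool_pos: [479.4, 60.7, 245.2]
tcp_rot: [-2.067, 1.57, 2.578]
contact_force: [0.6, -0.3, -0.0]
grip_width: 46.1
```

Run:
```python
from h import *
o=get_obs(); print(o["tool_pos"],o["dq"].round(2),R.from_euler('xyz',o["tcp_rot"]).as_matrix().round(3))
cap("wrist","w1"); im=cv2.imread("pics/w1.png"); cv2.imwrite("pics/w1b.png",cv2.resize(im,(800,600)))
```

```text
[479.36697653  60.69733436 245.18860543] [ 0.01  0.29  0.84 -0.   -1.13 -0.  ] [[-0.001  0.998 -0.067]
 [ 0.    -0.067 -0.998]
 [-1.    -0.001 -0.   ]]
```

View pics/w1b.png

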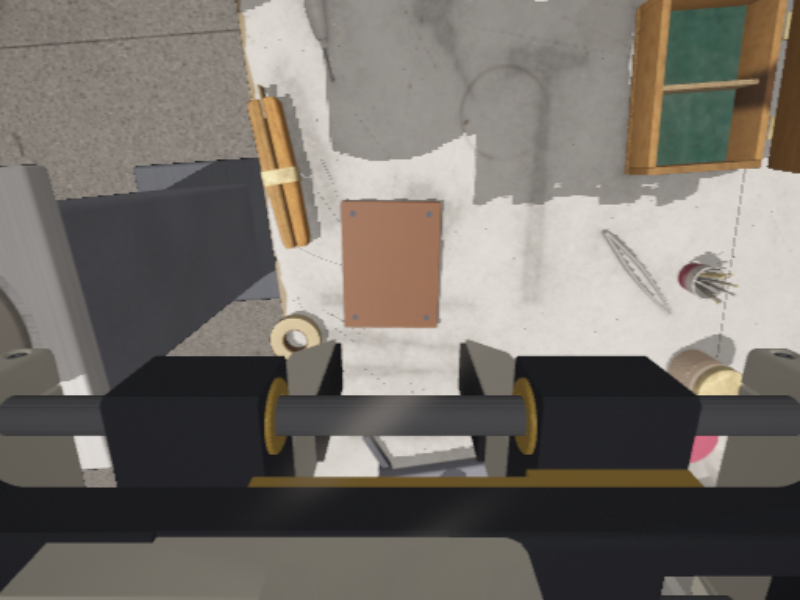

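The wrist view shows the plate at 800-scale corners (342,200) to (440,327), square to the jaws. The gripper hides the stand. I'll measure the plate here.

Run:
```python
from h import *
cap("wrist","w2"); print(get_obs()["tool_pos"])
im=cv2.imread("pics/w2.png"); b,g,r=[im[...,i].astype(int) for i in range(3)]
m=((r-g>30)&(abs(g-b)<40)&(r<190)).astype(np.uint8); m[:, :200]=0; m[:,300:]=0; m[215:]=0
cn=max(cv2.findContours(m,0,1)[0],key=cv2.contourArea)
print(cv2.boundingRect(cn),cv2.minAreaRect(px2w("w2",cn[:,0],8)[:,:2].astype(np.float32)))
# side-view stand projection check
c,s=np.cos(.11),np.sin(.11)
M=np.array([[63,18,27],[63,-18,27],[-63,-18,27],[-63,18,27],[0,0,59],[65,60,11],[-65,60,11]],float)
X=M@np.array([[c,s,0],[-s,c,0],[0,0,1]])+[503,-184,0]
S=cv2.resize(cv2.imread("pics/side0.png")[140:220,225:345],None,fx=6,fy=6,interpolation=cv2.INTER_CUBIC)
for p in w2px("side0",X): cv2.circle(S,tuple(int(v) for v in (p-[225,140]+.4)*6),3,(0,0,255),-1)
T=cv2.resize(cv2.imread("pics/scene0.png")[215:325,250:355],None,fx=4,fy=4,interpolation=cv2.INTER_CUBIC)
for p in w2px("scene0",X): cv2.circle(T,tuple(int(v) for v in (p-[250,215]+.4)*4),3,(0,0,255),-1)
H=np.zeros((480,720+0,3),np.uint8);H=S
cv2.imwrite("pics/chk.png",S); cv2.imwrite("pics/chk2.png",T)
```

```text
[476.15683956  60.87233138 241.74405295]
(223, 129, 65, 83) ((469.0555725097656, 46.8603630065918), (118.47027587890625, 88.41207885742188), 85.59104919433594)
```

View pics/chk.png

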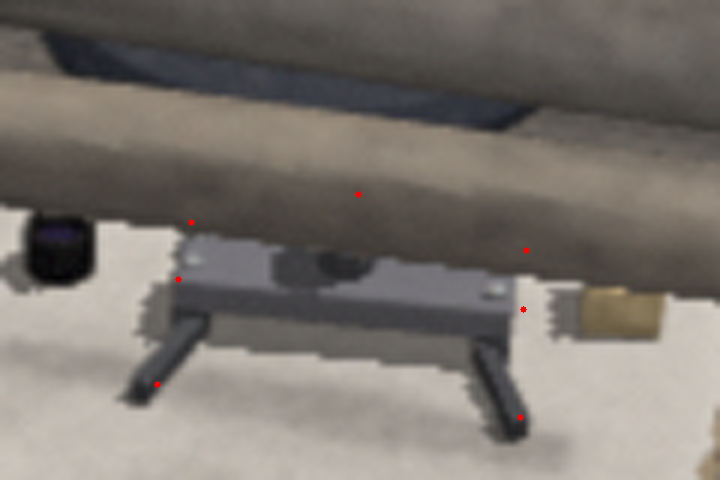

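The plate is consistent across three views at about (469.5,46.5), yaw −4.1°. The side view puts the stand at about (504,−183), within about 2 mm of the fit. I'll back off behind the trailing edge and descend.

send_rows(
  moves=[
    [0,0,-40,0],
    [0,0,-40,0],
    [60,0,0,0],
    [60,0,0,0],
    [60,0,0,0],
    [40,0,0,0],
    [0,0,0,0],
  ],
)

```text
time: 4.92
tool_pos: [485.2, 140.3, 26.7]
tcp_rot: [-1.425, 1.567, -3.062]
contact_force: [-0.7, -0.3, -0.1]
grip_width: 45.6
```

send_rows(
  moves=[
    [11,-8,0,0],
    [11,0,0,0],
    [0,0,0,0],
    [0,0,0,0],
  ],
)

```text
time: 5.42
tool_pos: [479.1, 140.4, 6.5]
tcp_rot: [1.821, 1.569, 0.183]
contact_force: [0.9, 0.5, 0.4]
grip_width: 46.0
```

Run:
```python
from h import *
o=get_obs(); print(o["tool_pos"],o["contact_force"],R.from_euler('xyz',o["tcp_rot"]).as_matrix().round(3))
```

```text
[479.08520555 140.40884837   6.45064455] [0.90520125 0.47671427 0.35536615] [[ 0.002  0.998 -0.067]
 [ 0.    -0.067 -0.998]
 [-1.     0.002 -0.   ]]
```

send_rows(
  moves=[
    [2.5,0,8,0],
    [0,0,8,0],
    [0,0,5,0],
    [0,0,4,0],
    [0,0,4,0],
    [0,0,0,0],
  ],
)

```text
time: 6.18
tool_pos: [476.2, 111.0, 3.0]
tcp_rot: [0.217, 1.571, -1.421]
contact_force: [-0.5, -0.5, 0.5]
grip_width: 46.0
```

send_rows(
  moves=[
    [0,0,4,0],
    [0,0,6,-1],
    [0,0,6,-1.5],
    [0,0,6,-1.5],
    [0,0,6,-1.5],
    [0,0,6,-1.5],
    [0,0,6,-1.5],
    [0,0,6,-1.5],
  ],
)

```text
time: 7.18
tool_pos: [475.3, 65.2, 2.9]
tcp_rot: [-1.925, 1.569, 2.896]
contact_force: [-0.6, 3.6, 0.8]
grip_width: 45.7
```

Run:
```python
from h import *
o=get_obs(); print(o["tool_pos"],o["contact_force"],R.from_euler('xyz',o["tcp_rot"]).as_matrix().round(3))
cap("scene","s3"); cap("side","d3")
for fn in("s3","d3"):
    im=cv2.imread(f"pics/{fn}.png"); b,g,r=[im[...,i].astype(int) for i in range(3)]
    m=((r-g>25)&(r-b>30)&(r<150)&(abs(g-b)<25)).astype(np.uint8)
    m=cv2.morphologyEx(m,cv2.MORPH_OPEN,np.ones((3,3)))
    cn=max(cv2.findContours(m,0,1)[0],key=cv2.contourArea)
    print(fn,cv2.boundingRect(cn),cv2.minAreaRect(px2w(fn,cn[:,0],8)[:,:2].astype(np.float32)))
cv2.imwrite("pics/s3b.png",np.hstack([cv2.imread("pics/s3.png")[150:350,130:390],cv2.imread("pics/d3.png")[150:350,150:410]]))
```

```text
[475.29751557  65.15003642   2.87502563] [-0.58949988  3.61909887  0.79773054] [[-0.001  0.994  0.108]
 [ 0.     0.108 -0.994]
 [-1.    -0.001 -0.001]]
s3 (200, 244, 33, 12) ((449.4626770019531, -23.342864990234375), (26.691421508789062, 59.142459869384766), 26.89329719543457)
d3 (260, 257, 24, 8) ((482.5982971191406, 32.99898147583008), (43.98418045043945, 18.177217483520508), 14.440176010131836)
```

View pics/s3b.png

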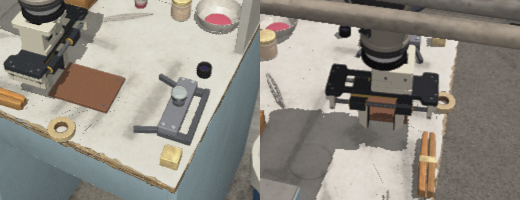

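The plate's front half shows ahead of the gripper in the scene view, with its leading corners near full-image (255,229) and (227,261). I'll locate those leading corners.

```bash
cat >> h.py <<'E'
def lead(fn):
    im=cv2.imread(f"pics/{fn}.png"); b,g,r=[im[...,i].astype(float) for i in range(3)]
    m=((r>1.35*g)&(r>1.45*b)&(r>25)).astype(np.uint8); m=cv2.morphologyEx(m,cv2.MORPH_OPEN,np.ones((3,3)))
    n,l,s,c=cv2.connectedComponentsWithStats(m)
    best=None
    for i in np.argsort(-s[1:,4])[:4]+1:
        cn=max(cv2.findContours((l==i).astype(np.uint8),0,1)[0],key=cv2.contourArea)
        h=cv2.approxPolyDP(cv2.convexHull(cn),3,True)[:,0]
        print(fn,s[i],"poly",h.tolist(),px2w(fn,h,8)[:,:2].round(0).tolist())
E
python3 -c "
from h import *
lead('s3')"
```

```text
s3 [ 182  215   72   47 2066] poly [[194, 221], [208, 215], [253, 231], [236, 261], [182, 246]] [[493.0, 53.0], [519.0, 37.0], [521.0, -63.0], [442.0, -70.0], [428.0, 37.0]]
s3 [335 164  26  11 217] poly [[360, 173], [347, 174], [335, 168], [351, 164]] [[775.0, -187.0], [760.0, -164.0], [767.0, -133.0], [795.0, -160.0]]
s3 [207  97  21  20 206] poly [[207, 97], [226, 100], [226, 116], [219, 116]] [[892.0, 273.0], [901.0, 221.0], [837.0, 183.0], [829.0, 199.0]]
s3 [195 141  20  16 176] poly [[195, 141], [214, 146], [214, 156], [197, 151]] [[714.0, 195.0], [718.0, 145.0], [686.0, 125.0], [684.0, 170.0]]
```

```bash
cat >> h.py <<'E'
from scipy.optimize import least_squares as LS
def fitplate(fn,c0,th0,z=8):
    """fit plate's visible outline (leading edge + two front flanks) by maximising mask agreement"""
    im=cv2.imread(f"pics/{fn}.png"); b,g,r=[im[...,i].astype(float) for i in range(3)]
    f=cv2.GaussianBlur(((r>1.3*g)&(r>1.35*b)&(r>20)).astype(np.float32),(0,0),.8)
    t=np.linspace(-1,1,21); s=np.linspace(-58,-10,25)
    def smp(X):
        p=w2px(fn,np.c_[X,np.full(len(X),z)]).astype(np.float32); return cv2.remap(f,p[:,:1],p[:,1:],1).ravel()
    def res(v):
        c,sn=np.cos(v[2]),np.sin(v[2]); Q=np.array([[c,sn],[-sn,c]])
        L=np.r_[np.c_[42*t,-60+0*t],np.c_[45+0*s,s]]   # leading edge, +x flank
        N=np.r_[np.c_[0*t,-1+0*t],np.c_[1+0*s,0*s]]
        if fn[0]=="s": pass
        o=np.arange(-8,9,1.0); tot=np.zeros(len(L))
        for d in o: tot+=smp((L+d*N)@Q+v[:2])
        return tot-8.5
    q=LS(res,[*c0,th0],loss='soft_l1',diff_step=1e-3); return q.x,q.cost
E
python3 -c "
from h import *
print(fitplate('scene0',[469.5,46.5],-.07)); x,c=fitplate('s3',[479,-4],.1);print(x,c)
th=x[2];print('trail',x[0]-60*np.sin(th),x[1]+60*np.cos(th))"
```

```text
(array([ 4.67835954e+02,  4.47670678e+01, -7.63420538e-02]), np.float64(8.32997201798162))
[ 4.79645320e+02 -6.27047612e+00  1.02616276e-01] 11.65065440698638
trail 473.4991431647235 53.41389799306321
```

Plate and tool agree at about 6° yaw, and the plate is about 4 mm off the stand's line. I'll correct that with a small S-bend before it enters the rails.

send_rows(
  moves=[
    [0,0,7,-1.5],
    [0,0,8,-1.5],
    [0,0,9,0],
    [0,0,9,0],
    [0,0,9,0],
    [0,0,9,0],
    [0,0,9,0],
    [0,0,9,0],
  ],
)

```text
time: 8.28
tool_pos: [486.5, -3.4, 2.9]
tcp_rot: [-2.54, 1.571, 2.331]
contact_force: [-0.4, 1.8, -0.4]
grip_width: 46.2
```

send_rows(
  moves=[
    [0,0,7,1.5],
    [0,0,7,1.5],
    [0,0,0,0],
  ],
)

```text
time: 8.65
tool_pos: [488.8, -17.4, 3.1]
tcp_rot: [0.881, 1.57, -0.584]
contact_force: [0.8, -0.3, 0.2]
grip_width: 45.9
```

Run:
```python
from h import *
o=get_obs(); print(o["tool_pos"],o["contact_force"],R.from_euler('xyz',o["tcp_rot"]).as_matrix().round(3)[:,2])
cap("scene","s4"); x,c=fitplate('s4',[490,-85],.11); print(x,c)
th=.11; d=x[:2]-[503.15,-183.9]; print("in stand",d[0]*np.cos(th)+d[1]*np.sin(th),-d[0]*np.sin(th)+d[1]*np.cos(th))
cv2.imwrite("pics/s4b.png",cv2.resize(cv2.imread("pics/s4.png")[180:340,190:390],None,fx=4,fy=3.75,interpolation=cv2.INTER_CUBIC)[:600])
```

```text
[488.83929728 -17.40053145   3.07833042] [ 0.80009242 -0.27195764  0.17747376] [ 0.106 -0.994  0.   ]
[ 4.92067405e+02 -8.94398338e+01  1.15523404e-01] 9.226035461592492
in stand -0.6459362836311282 95.10588660294435
```

View pics/s4b.png

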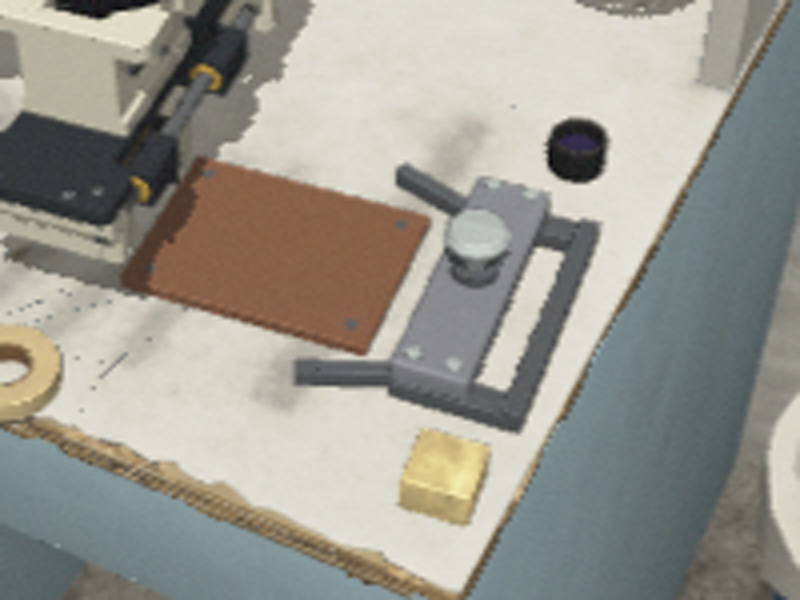

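The plate is lined up with the mouth (stand frame x≈−0.6, y≈95), so about 67 mm remain.

send_rows(
  moves=[
    [0,0,6,0],
    [0,0,8,0],
    [0,0,8,0],
    [0,0,8,0],
    [0,0,8,0],
    [0,0,8,0],
    [0,0,6,0],
    [0,0,4,0],
  ],
)

```text
time: 9.7
tool_pos: [494.5, -72.7, 3.0]
tcp_rot: [3.129, 1.571, 1.666]
contact_force: [-0.8, 5.1, 2.5]
grip_width: 45.9
```

send_rows(
  moves=[
    [0,0,2,0],
    [0,0,2,0],
    [0,0,2,0],
    [0,0,1,0],
    [0,0,1,0],
  ],
)

```text
time: 10.32
tool_pos: [495.3, -80.2, 3.0]
tcp_rot: [-2.65, 1.571, 2.17]
contact_force: [-0.4, 5.4, 2.8]
grip_width: 46.4
```

send_rows(
  moves=[
    [0,0,1.5,0],
    [0,0,1.5,0],
    [0,0,1,0],
  ],
)

```text
time: 10.7
tool_pos: [495.7, -83.8, 3.0]
tcp_rot: [-2.928, 1.57, 1.891]
contact_force: [1.0, 10.0, 4.7]
grip_width: 45.8
```

send_rows(
  moves=[
    [0,0,1,0],
    [0,0,1,0],
  ],
)

```text
time: 10.95
tool_pos: [495.7, -84.1, 2.9]
tcp_rot: [-3.004, 1.568, 1.815]
contact_force: [1.7, 18.7, 5.8]
grip_width: 45.8
```

Force rose to 18.7 N with no further travel, so the plate is on the stop. I'll hold, back off, lift, shut the fingers and look.

send_rows(
  moves=[
    [0,0,0,0],
    [0,0,-3,0],
    [0,0,-12,0],
    [0,0,-20,0],
    [-40,0,-10,0],
    [-50,0,0,0],
    [-30,0,-40,0],
    [0,0,0,0],
  ],
)

```text
time: 11.95
tool_pos: [487.9, -0.4, 125.1]
tcp_rot: [1.28, 1.566, -0.181]
contact_force: [0.5, -0.3, -0.3]
grip_width: 46.1
```

send_rows(
  moves=[
    [0,0,0,0],
    [0,0,0,0],
  ],
  hand=0,
)

```text
time: 12.2
tool_pos: [486.3, -2.4, 121.8]
tcp_rot: [-1.715, 1.569, 3.104]
contact_force: [-0.4, 0.4, -0.2]
grip_width: 30.6
```

Run:
```python
from h import *
o=get_obs(); print(o["tool_pos"],o["contact_force"],R.from_euler('xyz',o["tcp_rot"]).as_matrix().round(3))
cap("scene","s5"); 
im=cv2.imread("pics/s5.png")[205:325,235:365]
cv2.imwrite("pics/s5b.png",cv2.resize(im,None,fx=5,fy=5,interpolation=cv2.INTER_CUBIC))
```

```text
[486.34750588  -2.36287916 121.77883235] [-0.35445212  0.35036378 -0.17581642] [[-0.002  0.994  0.106]
 [ 0.     0.106 -0.994]
 [-1.    -0.002 -0.   ]]
```

View pics/s5b.png

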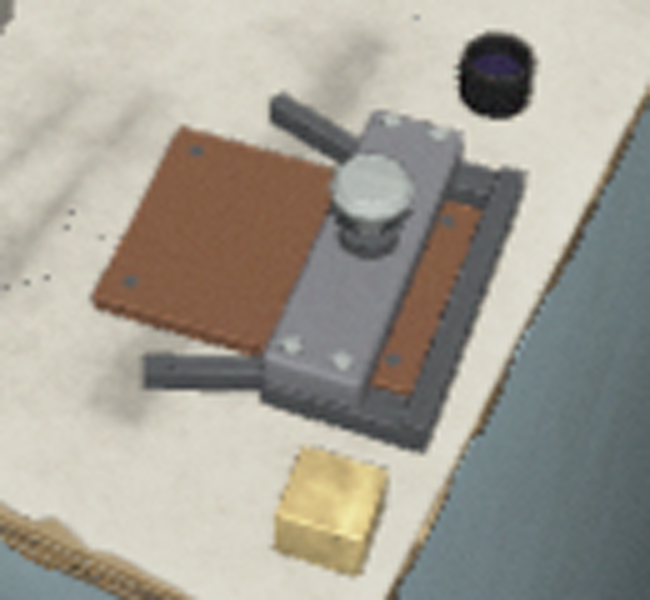

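The plate is under the bridge and against the bar. Its trailing corners are at (183,128) and (97,300) in the crop, and the punch head centre is near (372,188). I'll check these numerically.

Run:
```python
from h import *
f=lambda p:np.array(p)/5.+[235,205]-0.4
T=px2w("s5",f([(183,128),(95,299)]),8)[:,:2]; print("trail",T.round(1),np.linalg.norm(T[0]-T[1]),"yaw",np.arctan2(*(T[0]-T[1])[::-1]))
th=.11
for c in([503.15,-183.9],[504,-183]):
    d=T.mean(0)-c; print("trail in stand",d[0]*np.cos(th)+d[1]*np.sin(th),-d[0]*np.sin(th)+d[1]*np.cos(th))
print("punch",px2w("s5",f([(372,188)]),59))
im=cv2.imread("pics/s5.png");print(w2px("s5",[[503.5,-183.5,59],[500,-184.5,59]]), f([(372,188)]))
```

```text
trail [[ 538.9  -92.6]
 [ 450.  -102. ]] 89.39044963958202 yaw 0.10567934563421219
trail in stand 0.8213066142834258 87.01488496217576
trail in stand -0.12235653973324645 86.21363602972633
punch [[ 500.02060128 -184.79081647   59.        ]]
[[309.11503856 240.60165873]
 [308.83940517 242.15080652]] [[309.  242.2]]
```

Trailing edge is at stand y≈87 (nominal 88), x within 1 mm, yaw matched, so the plate is home. I'll move over the punch.

send_rows(
  moves=[
    [0,-4,40,0],
    [0,0,50,0],
    [0,0,50,0],
    [0,0,42,0],
    [0,0,0,0],
    [25,0,0,0],
    [20,0,0,0],
    [0,0,0,0],
  ],
)

```text
time: 13.25
tool_pos: [501.0, -182.0, 76.1]
tcp_rot: [-2.209, 1.566, 2.61]
contact_force: [0.6, 0.8, 0.3]
grip_width: 0.4
```

send_rows(
  moves=[
    [0,0,0,0],
  ],
)

```text
time: 13.38
tool_pos: [502.6, -182.9, 78.3]
tcp_rot: [1.833, 1.571, 0.369]
contact_force: [-0.5, 0.3, -1.3]
grip_width: 0.5
```

Position is good (target about 501.5,−184). I'll press in steps.

send_rows(
  moves=[
    [8,0,1,0],
    [7,0,0,0],
    [3,0,0,0],
    [3,0,0,0],
    [3,0,0,0],
    [2,0,0,0],
    [0,0,0,0],
  ],
)

```text
time: 14.25
tool_pos: [502.4, -184.1, 52.0]
tcp_rot: [-2.369, 1.571, 2.451]
contact_force: [-2.1, 0.4, 3.8]
grip_width: 0.4
```

send_rows(
  moves=[
    [1,0,0,0],
    [1,0,0,0],
    [0,0,0,0],
  ],
)

```text
time: 14.62
tool_pos: [502.5, -184.1, 50.8]
tcp_rot: [1.067, 1.57, -0.396]
contact_force: [-4.6, 1.5, 10.7]
grip_width: 0.7
```

The punch has bottomed: z is 50.8 mm (about 8 mm of travel) and the force jumped past the spring's 4.3 N. I'll lift straight up and clear off.

send_rows(
  moves=[
    [0,0,0,0],
    [-3,0,0,0],
    [-6,0,0,0],
    [-30,0,0,0],
    [-40,0,0,0],
    [-20,0,-40,0],
    [0,0,-60,0],
    [0,0,-60,0],
  ],
)

```text
time: 15.62
tool_pos: [485.6, -23.8, 149.4]
tcp_rot: [1.4, 1.569, -0.065]
contact_force: [0.2, 1.0, 0.3]
grip_width: 0.4
```

send_rows(
  moves=[
    [0,0,0,0],
    [0,0,0,0],
    [0,0,0,0],
  ],
)

```text
time: 16.0
tool_pos: [485.8, -26.4, 148.9]
tcp_rot: [0.82, 1.57, -0.645]
contact_force: [-0.9, -1.7, -1.0]
grip_width: 0.2
```

Run:
```python
from h import *
o=get_obs(); print(o["tool_pos"],o["contact_force"],o["dq"].round(3))
cap("scene","s6"); a=cv2.imread("pics/s5.png");b=cv2.imread("pics/s6.png")
print("diff",cv2.absdiff(a,b)[225:320,255:340].max(axis=2).mean(), (cv2.absdiff(a,b)[225:320,255:340].max(axis=2)>40).sum())
c=lambda i:cv2.resize(i[205:325,235:365],None,fx=3,fy=3,interpolation=cv2.INTER_CUBIC)
cv2.imwrite("pics/s6b.png",np.hstack([c(a),c(b)]))
```

```text
[485.78432048 -26.36207607 148.88740628] [-0.89480243 -1.70687214 -1.02563286] [-0.007  0.     0.004  0.002  0.002  0.002]
diff 2.728049535603715 0
```

View pics/s6b.png

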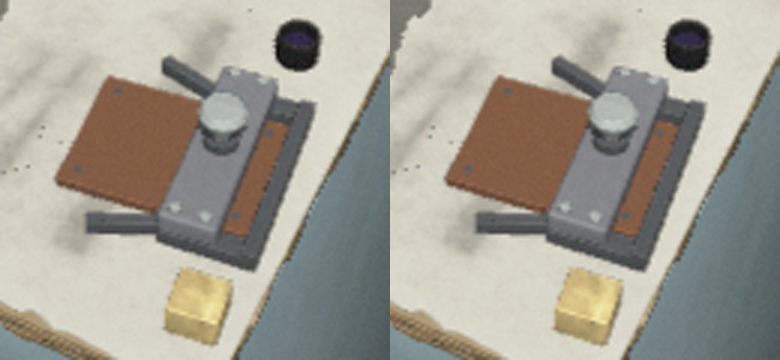

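The before and after pictures match: the plate is home, the punch is back up, and the block and loupe haven't moved. I'll hand the job in.

```bash
python3 -c "
from plant import close_job
print(close_job())"
```

```text
the job is handed in; nothing more can be done
None
```

I pushed the copper plate home under the bridge, pressed the punch down onto it and let it spring back. The job was handed in at about 16 s; no verdict is reported.

- **Pushing:** I used two spread fingertips on the trailing edge, turned the plate about 10° to square it with the stand, and made one 4 mm sideways correction. I stopped when the plate no longer advanced and the force reached about 19 N.
- **Plate home:** the last measurement put its trailing edge at stand y ≈ 86–87 mm (nominal 88). It was within 1 mm of the centre line and within 0.01 rad of square.
- **Punch:** the shut fingertips pressed it down about 8 mm, where the force rose to 10.7 N, above the spring's 4.3 N.
- **End state:** pictures before and after pressing match. They show the plate home, the punch up, and the brass block and loupe unmoved, with the gripper well clear. The jar, cup and tape weren't measured again, but the tool never came near them.

The stop bar hides the plate's leading edge from the camera, so "flush" rests on the force stop and the trailing-edge position. Camera views differed by about 2 mm, which is within calibration. No check failed.

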